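# Tip a delivery tray of cartons into the stock bin

## Robot

A 6-joint arm with a two-finger parallel gripper is mounted at the origin on a cart in front of the work surface, level with it; the furniture and walls round the work are solid. World frame = base frame: x ahead of the robot, y to its left, z up, the work surface at z = 0. Lengths are in m, angles in degrees, forces in N, time in s.
With the tool pointing down it reaches from about 0.25 to 0.725 m from the base axis. Payload 9.7 kg.
Tool frame: the origin (TCP) lies between the finger pads; the fingertips stand bot.tcp_to_tips ahead of it and the grasp point (between the pads) lies 2 mm behind it (bot.tcp_to_tips is the distance from the TCP to the fingertips, in m); z points along the fingers, y is the line along which they close (so a half turn about z gives the same grasp; the last joint's range is limited). The gripper opens to 85 mm and grips with 20 to 120 N. Pads are 22 mm wide; open, the fingers measure 114 mm over their backs; the gripper's body (76 mm by 85 mm) begins 54 mm behind the grasp point. The pads swing forward as they close: fully open they stand 13 mm farther back than shut.
Start: joints at [68.64, 4.979, 10.078, 95.1, 0, 90], TCP at [0.2, 0.512, 0.248] pointing down, gripper open.
Joint ranges: [-179.16, 179.16], [-48.56, 103.87], [-65.8, 70.77], [-126.05, 130.52], [-82.76, 87.17], [-180, 180]. Speed limits (degrees/s): [127.2, 127.2, 147.25, 180, 180, 180].

## Interface

Orientations are given as [roll, pitch, yaw] about the fixed x, y, z axes, in that order (R = Rz(yaw) Ry(pitch) Rx(roll)).
In Python, from workcell import sensors, camera, camera_params, bot gives the robot as it stands.
- The arm moves only by the tool apply_moves, never from a script. Its argument "motion" is a list of rows, each an object with "jaw": the opening, from -1 (shut) to 1 (fully open); "xyz": the shift along the tool's x, y, z in mm, a list of three; "twist": the turn about the tool's z in rad. A call has 1 to 5 rows; each row is the pose to reach, as a shift and turn from the pose commanded when the call began, along the tool's axes at that moment; what a row does not reach only later rows make up. A row lasts 1/8 s, in which the tool goes at most 62.5 mm and 10.7 degrees, less where a joint would pass 70% of its speed; a pose out of reach is approached as far as the arm can. A call with a gripper value outside its range is refused whole. The fingers move at their own pace and stop on an object; "grip_force" is the grip in N (left out, the last holds). Time passes only in rows, so rows that repeat a pose let the fingers close. It gives the time, the measured TCP pose, the force, the opening and the grip force at its end, in the units of the state.
- sensors.get_obs(): the state, without advancing time (a new reading comes with each control period).
- camera(name): name is "scene" or "top" or "wrist"; returns (picture, depth): 400x640x3 uint8, red, green, blue; 400x640 float32, m along the optical axis (not along the pixel's ray), 0 where there is no reading.
- camera_params(name): a dict with "mtx" (3x3 intrinsics, pixels), "k1" (the pictures are not rectified: a ray, as slopes to the right and down, at radius r is drawn at 1 + k1 r^2 times it, then the intrinsics apply), "rvec" (rotation vector, rad) and "tvec" (3), from world to camera coordinates, as OpenCV has them. Camera axes: x right, y down, z forward; pixel columns grow to the right and rows downward; lengths in m; the calibration is good to about 2 mm. A picture is of the moment at which its call begins: read the wrist's pose just before it. camera_params takes no time and is no camera call; for the wrist camera it gives the pose at the moment of the call.
- bot.job_done(): hands the job in; it is judged then, once.
The state is a dict: "time": time; "q": joint angles; "qd": joint speeds; "joint_efforts": joint torques, N m; "ee_pos": TCP position; "tcp_rot": TCP orientation; "wrist_force": force on the tool from outside, world axes, zero at the start; "torque": the same for the moment, N m; "opening": finger opening in m; "grasp_force": force on a finger pad.
Only numpy, scipy, OpenCV 4.12 (cv2) and the standard library are available. Lean on these libraries where they do the work, as an engineer would, in place of code of your own. Each camera call takes 0.05 s, during which the arm holds its last target. There are 200 camera calls.

## Task

Empty the tipping tray into the blue stock bin. First slide the empty bin up against the foot of the stand, squarely under the lip of the tray; then raise the yellow gate all the way, and lift the tray by its red bar until both cartons and the tape roll have slid into the bin, without touching them with the gripper. Leave the bin where it is, the tray lowered flat and the gate shut again, and do not disturb the glassware, bottle and timer behind.

Things in the scene. Friction and masses are not known exactly. Their poses are not given: they have to be found in the camera images.
- stand: fixed grey stand 212 mm wide. Origin on the worktop straight under the tray's pivot line (105 mm up, at the lip), mid-width; +y points level from lip to tail of the tray, x along the pivot. The foot's front (black rubber buffer) is at y = +45 mm and faces -y: the bin is slid against it. 89 mm free height under the pivot arms, which stand at x = +-100 mm
- tray (a joint): tilt of the aluminium tray about the pivot line, rad: 0 lying flat, grows as the tail is lifted, stop at 0.95. Falls back by its weight. Floor 178 x 224 mm, 4 mm thick, its underside on the pivot line; walls 35 mm high on three sides, open at the lip (12 mm beyond the pivot). 0.55 kg; slippery floor
- tray_bar (a point): middle of the red round bar at the tail of the tray, 14 mm thick, 122 mm long along the stand's x; when flat it is 245 mm from the pivot line along y and 160 mm above the worktop, clear of the tail wall by 33 mm and 20 mm above the walls. Its orientation is the tray's
- gate (a joint): height of the yellow gate above shut, m: 0 shut, 0.065 fully up; slides up square to the tray floor between two 106 mm high posts at x = +-87 mm, 8 mm behind the pivot line; it stays by friction where it is left (about 4 N to move)
- gate_bar (a point): middle of the black bar on top of the gate, 70 mm long along the stand's x, 14 x 14 mm, 30 mm above the gate's top edge; 181 mm above the worktop when shut and flat
- bin: loose blue open stock bin, 220 (x) x 210 (y) x 75 mm high, walls and floor 6 mm, 0.5 kg, empty at the start. Origin at the centre of its underside. It starts 70 to 130 mm short of the foot; its +y side goes to the stand, and against the foot its origin is at y = -60 mm in the stand's frame
- carton_a: white carton, 52 (x) x 72 (y) x 35 mm, lying on the tray; origin at the centre of its underside
- carton_b: a second carton like the first, on the tray
- tape_roll: beige roll of label tape, 68 mm diameter, 18 mm high, lying flat on the tray; origin at the centre of its underside
- wash_bottle: white wash bottle with red cap, 238 mm tall, bystander; origin at its underside
- flask: conical glass flask, 146 mm tall, bystander; origin at its underside
- beaker: glass beaker, 132 mm tall, bystander; origin at its underside
- timer: white bench timer, 60 x 62 mm, bystander; origin at its underside

How it is judged:
By the outcome, as a careful person would: the job done as asked, in the order asked, and still so for the second after the job is handed in, with the robot touching nothing.
It also fails if it takes over 61 s, if anything falls off the work surface, if the arm or the gripper's body presses on something with over 40 N, if the wrist force passes 120 N, or if a joint passes its speed limit or range.

## Working session

There is one attempt and no reset: what is moved stays moved. The work goes in short steps, Python scripts to look and compute and a tool call to move; the robot and the scene stay as the last step left them, time stands still between calls to the robot, and variables do not carry over. Pictures are saved under pics/ and viewed, at most 10 in all, crops included, and the job is handed in when it is done.

Besides the shell and the picture viewer there is one more tool, called after "Call:" as name(argument=value, ...) on one line, values as JSON. apply_moves: Moves the arm, as the interface text tells. Its arguments: {"type":"object","properties":{"motion":{"type":"array","items":{"type":"object","properties":{"jaw":{"type":"number"},"xyz":{"type":"array","items":{"type":"number"}},"twist":{"type":"number"}}}},"grip_force":{"type":"number"}},"required":["motion"]}

```bash
mkdir -p pics; ls; python3 - <<'E'
from workcell import sensors,camera,camera_params,bot
import cv2,numpy as np
o=sensors.get_obs();print({k:np.round(v,3) for k,v in o.items()},bot.tcp_to_tips)
for n in("scene","top"):
    p,d=camera(n);cv2.imwrite(f"pics/{n}0.png",p[:,:,::-1]);np.save(f"{n}0.npy",d);c=camera_params(n);print(n,c)
E
```

```text
pics
{'time': np.float64(0.0), 'q': array([68.641,  5.011, 10.034, 95.101,  0.   , 90.   ]), 'qd': array([ 0.063,  0.028,  0.047,  0.064, -0.006,  0.036]), 'joint_efforts': array([ 1.0000e-03, -5.2039e+01,  4.6481e+01,  1.6000e-02,  0.0000e+00,
       -0.0000e+00]), 'ee_pos': array([0.2  , 0.512, 0.248]), 'tcp_rot': array([-179.922,   -0.   ,  158.641]), 'wrist_force': array([-0.728, -0.683,  0.391]), 'torque': array([ 0.028, -0.019,  0.024]), 'grasp_force': np.float64(0.0), 'opening': np.float64(0.085)} 0.017
scene {'mtx': array([[380.05865207,   0.        , 314.35217405],
       [  0.        , 380.05865207, 196.19531283],
       [  0.        ,   0.        ,   1.        ]]), 'k1': 0.008745653365327436, 'rvec': array([ 2.08820584, -0.92140235,  0.44681971]), 'tvec': array([-0.46991468,  0.32675962,  0.96262921])}
top {'mtx': array([[404.62976717,   0.        , 323.14680889],
       [  0.        , 404.62976717, 194.68664975],
       [  0.        ,   0.        ,   1.        ]]), 'k1': -0.10251424237431402, 'rvec': array([ 2.07803286, -2.12980527,  0.17299944]), 'tvec': array([-0.0480297 ,  0.61798278,  1.28186763])}
```

View pics/scene0.png

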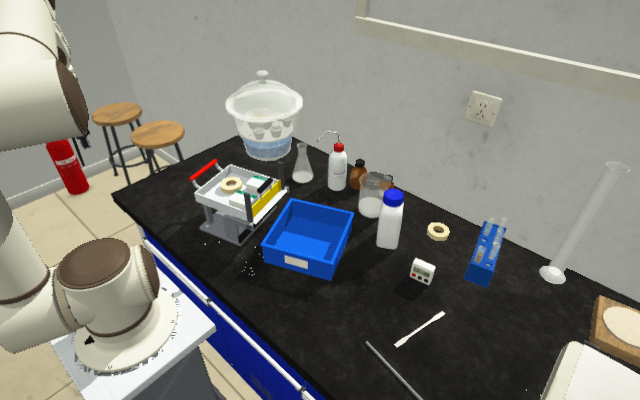

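View pics/top0.png

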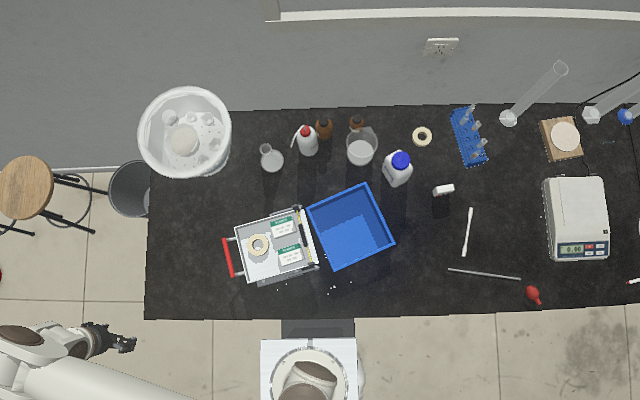

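The scene shows the tray (bar on the far left at about (205,170), gate at (265,198)) and the blue bin at (308,237). The top view has the red bar at about (227,257), gate at (308,240) and bin at (350,227). Next I measure them.

```bash
cat > h.py <<'E'
import cv2,numpy as np
from workcell import sensors,camera,camera_params,bot
def cloud(d,c):
    v,u=np.mgrid[:400,:640].astype(float)
    k=np.array([c['k1'],0,0,0.])
    r=cv2.undistortPoints(np.stack([u,v],-1).reshape(-1,1,2),c['mtx'],k).reshape(400,640,2)
    X=np.dstack([r,np.ones((400,640))])*d[...,None]
    R=cv2.Rodrigues(c['rvec'])[0]
    return (X-c['tvec'])@R
def hsv(p): return cv2.cvtColor(p,cv2.COLOR_RGB2HSV)
def mask(p,lo,hi): return cv2.inRange(hsv(p),np.array(lo),np.array(hi))>0
E
python3 - <<'E'
from h import *
for n in("scene","top"):
    p=cv2.imread(f"pics/{n}0.png")[:,:,::-1].copy();d=np.load(f"{n}0.npy");P=cloud(d,camera_params(n))
    ok=(d>0)&(P[...,0]>.1)&(P[...,0]<.75)&(P[...,1]>-.35)&(P[...,1]<.5)&(P[...,2]>-.02)&(P[...,2]<.3)
    red=ok&(mask(p,(0,150,80),(8,255,255))|mask(p,(172,150,80),(180,255,255)))
    yel=ok&mask(p,(20,150,80),(32,255,255))
    blu=ok&mask(p,(100,150,60),(115,255,255))
    for nm,m in(("red",red),("yel",yel),("blu",blu)):
        q=P[m]; 
        if nm=="red": q=q[(q[:,0]<.45)]
        if nm=="blu": q=q[(q[:,2]<.1)&(q[:,0]<.56)]
        print(n,nm,len(q),np.round(q.min(0),3),np.round(q.max(0),3),np.round(np.median(q,0),3))
        if nm=="blu": 
            t=q[(q[:,2]>.068)]
        elif nm=="red": t=q[q[:,2]>.15]
        else: t=q
        r=cv2.minAreaRect(t[:,:2].astype(np.float32));print("  rect",r, np.round(cv2.boxPoints(r),3).tolist())
    # dark gate bar
    g=hsv(p); dk=ok&(g[...,2]<70)&(P[...,2]>.165)&(P[...,2]<.2)
    q=P[dk];print(n,"dark",len(q)); 
    if len(q)>5: print(np.round(q.min(0),3),np.round(q.max(0),3),cv2.minAreaRect(q[:,:2].astype(np.float32)))
    h=ok&(P[...,2]>.09)&(P[...,0]<.5)&(P[...,1]>-.05); q=P[h]; print("high",np.round(np.percentile(q[:,2],[5,25,50,75,95]),3))
p=cv2.imread("pics/top0.png")[170:300,200:420];cv2.imwrite("pics/topc.png",cv2.resize(p,None,fx=3.6,fy=3.6,interpolation=cv2.INTER_CUBIC))
E
```

```text
scene red 109 [0.355 0.203 0.157] [0.449 0.236 0.171] [0.399 0.216 0.165]
  rect ((0.4024209976196289, 0.2187776267528534), (0.09461087733507156, 0.013920430094003677), 14.568922996520996) [[0.35499998927116394, 0.21400000154972076], [0.3580000102519989, 0.20000000298023224], [0.44999998807907104, 0.2240000069141388], [0.44600000977516174, 0.2370000034570694]]
scene yel 336 [ 0.394 -0.035  0.109] [0.556 0.044 0.165] [ 0.475 -0.005  0.136]
  rect ((0.47137102484703064, 0.009450670331716537), (0.1732165813446045, 0.040803469717502594), 16.875913619995117) [[0.382999986410141, 0.004000000189989805], [0.39399999380111694, -0.03500000014901161], [0.5600000023841858, 0.014999999664723873], [0.5479999780654907, 0.05400000140070915]]
scene blu 3240 [ 0.366 -0.29  -0.003] [0.56  0.032 0.08 ] [ 0.473 -0.14   0.013]
  rect ((0.5009212493896484, -0.153355211019516), (0.2088603526353836, 0.2189849317073822), 21.97073745727539) [[0.3630000054836273, -0.09099999815225601], [0.4449999928474426, -0.2939999997615814], [0.6389999985694885, -0.2160000056028366], [0.5569999814033508, -0.01300000026822090
[... 824 characters left out ...]
713897705, -0.023000000044703484], [0.546999990940094, 0.014999999664723873], [0.5460000038146973, 0.014999999664723873]]
top blu 3348 [ 0.366 -0.301 -0.004] [ 0.56  -0.011  0.086] [ 0.482 -0.149  0.008]
  rect ((0.5019675493240356, -0.15177541971206665), (0.20890741050243378, 0.21743018925189972), 22.702856063842773) [[0.36399999260902405, -0.09200000017881393], [0.4480000138282776, -0.2919999957084656], [0.6399999856948853, -0.21199999749660492], [0.5559999942779541, -0.010999999940395355]]
top dark 78
[ 0.384 -0.035  0.169] [0.555 0.023 0.199] ((0.4698149561882019, -0.006229503080248833), (0.17509834468364716, 0.013201329857110977), 15.259320259094238)
high [0.107 0.11  0.114 0.143 0.186]
```

View pics/topc.png

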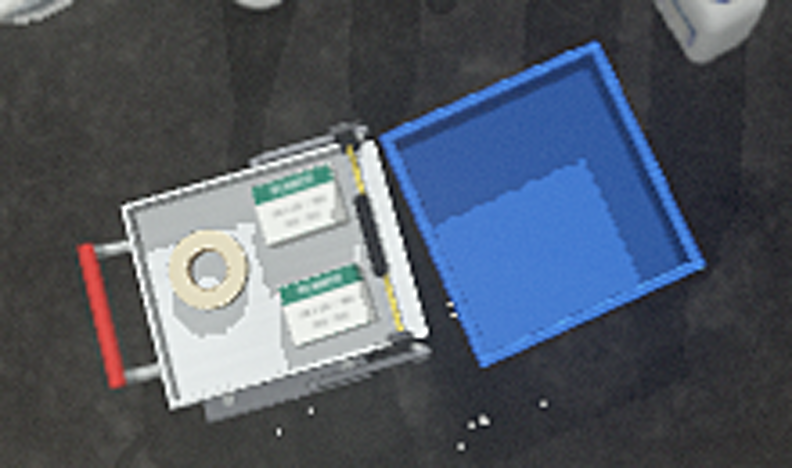

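```bash
python3 - <<'E'
from h import *
for n in("scene","top"):
    p=cv2.imread(f"pics/{n}0.png")[:,:,::-1].copy();d=np.load(f"{n}0.npy");P=cloud(d,camera_params(n))
    ok=(d>0)&(P[...,0]>.1)&(P[...,0]<.75)&(P[...,1]>-.35)&(P[...,1]<.5)&(P[...,2]>-.02)&(P[...,2]<.3)
    red=ok&(mask(p,(0,130,80),(10,255,255))|mask(p,(170,130,80),(180,255,255)))&(P[...,1]>.15)&(P[...,0]<.52)&(P[...,2]>.15)&(P[...,2]<.18)
    blu=ok&mask(p,(100,130,50),(118,255,255))&(P[...,2]>.066)&(P[...,2]<.09)
    g=hsv(p); dk=ok&(g[...,2]<60)&(P[...,2]>.178)&(P[...,2]<.198)&(abs(P[...,0]-.475)<.04)&(abs(P[...,1]+.006)<.03)
    for nm,m in(("red",red),("blu",blu),("gbar",dk)):
        q=P[m]; r=cv2.minAreaRect(q[:,:2].astype(np.float32)); print(n,nm,len(q),np.round(np.median(q,0),3),r)
    if n=="top":
      b=ok&(P[...,2]>.03)&(P[...,0]>.3)
      _,L,S,C=cv2.connectedComponentsWithStats(b.astype(np.uint8))
      for i in range(1,len(S)):
        if S[i,4]>25:
            q=P[L==i]; print(S[i].tolist(),np.round(q.min(0),3),np.round(q.max(0),3))
E
```

```text
scene red 134 [0.412 0.219 0.165] ((0.41539978981018066, 0.22215083241462708), (0.12143079936504364, 0.013920430094003677), 14.568922996520996)
scene blu 923 [ 0.497 -0.146  0.075] ((0.5128933191299438, -0.1476413905620575), (0.23386618494987488, 0.2188541293144226), 22.59690284729004)
scene gbar 81 [ 0.47  -0.009  0.187] ((0.4738169014453888, -0.006111771799623966), (0.06623432040214539, 0.013929853215813637), 14.682560920715332)
top red 166 [0.417 0.226 0.167] ((0.4127049148082733, 0.22577325999736786), (0.11910885572433472, 0.013923653401434422), 14.84424877166748)
top blu 844 [ 0.511 -0.148  0.076] ((0.5112854838371277, -0.14845404028892517), (0.2286466658115387, 0.2185138612985611), 22.708274841308594)
top gbar 31 [ 0.475 -0.003  0.189] ((0.4712367057800293, -0.0040777456015348434), (0.06484872847795486, 0.009251787327229977), 14.81350040435791)
[139, 138, 89, 40, 2718] [0.65 0.22 0.03] [0.75  0.498 0.292]
[349, 148, 27, 17, 195] [ 0.721 -0.235  0.031] [ 0.75  -0.151  0.137]
[260, 151, 22, 19, 246] [0.717 0.081 0.03 ] [0.75  0.151 0.152]
[382, 150, 31, 36, 779] [ 0.647 -0.348  0.03 ] [ 0.74  -0.262  0.189]
[306, 181, 89, 91, 1078] [ 0.366 -0.288  0.03 ] [ 0.656 -0.007  0.086]
[221, 203, 99, 80, 4799] [ 0.337 -0.047  0.031] [0.582 0.246 0.216]
```

The crop confirms the layout: red bar at left, gate bar at (370,235), and the bin rotated about 8° from the stand.
Estimates: stand origin (0.4755, -0.0128) with yaw 14.7°; bin centre (0.511, -0.148) with yaw 22.6°, 80 mm short. I'll take the bin by its far wall and slide it.

```bash
cat >> h.py <<'E'
O=np.array([.4755,-.0128]);A=14.7
def st(x,y):
    a=np.radians(A);return O+np.array([x*np.cos(a)-y*np.sin(a),x*np.sin(a)+y*np.cos(a)])
def ts(p):
    a=np.radians(A);d=np.array(p)-O;return np.array([d[0]*np.cos(a)+d[1]*np.sin(a),-d[0]*np.sin(a)+d[1]*np.cos(a)])
def go(p,yaw,frm=None,fyaw=None):
    o=sensors.get_obs();c=o['ee_pos'] if frm is None else np.array(frm);y=o['tcp_rot'][2] if fyaw is None else fyaw
    d=(np.array(p)-c)*1000;r=np.radians(y)
    tw=np.radians((y-yaw+180)%360-180)
    return np.round([d[0]*np.cos(r)+d[1]*np.sin(r),d[0]*np.sin(r)-d[1]*np.cos(r),-d[2],],1).tolist(),round(tw,3)
def show():
    o=sensors.get_obs();print({k:np.round(o[k],3).tolist() for k in('time','ee_pos','tcp_rot','wrist_force','opening','q')}," stand:",np.round(ts(o['ee_pos'][:2]),4))
E
python3 - <<'E'
from h import *
print(go((.5502,-.2422,.28),22.6))
E
```

```text
([-600.6, -575.0, -32.4], np.float64(2.374))
```

Call:
apply_moves(motion=[{"xyz": [-43, -41, -32], "twist": 0.17, "jaw": 1}, {"xyz": [-86, -82, -32], "twist": 0.34, "jaw": 1}, {"xyz": [-129, -123, -32], "twist": 0.51, "jaw": 1}, {"xyz": [-172, -164, -32], "twist": 0.68, "jaw": 1}, {"xyz": [-215, -205, -32], "twist": 0.85, "jaw": 1}])

```text
time: 0.72
ee_pos: [0.3262, 0.2412, 0.2801]
tcp_rot: [180.0, 0.0, 109.6]
wrist_force: [0.9, 0.5, -0.7]
opening: 0.0854
grasp_force: 0.0
```

```bash
python3 - <<'E'
from h import *
show();print(go((.5502,-.2422,.28),22.6))
E
```

```text
{'time': 0.725, 'ee_pos': [0.326, 0.241, 0.28], 'tcp_rot': [179.994, 0.002, 109.644], 'wrist_force': [0.897, 0.455, -0.652], 'opening': 0.085, 'q': [36.487, -13.68, -3.841, 99.835, -0.004, 106.843]}  stand: [-0.08    0.2836]
([-530.6, 48.5, 0.1], np.float64(1.519))
```

Call:
apply_moves(motion=[{"xyz": [-53, 5, 0], "twist": -0.17, "jaw": 1}, {"xyz": [-106, 10, 0], "twist": -0.34, "jaw": 1}, {"xyz": [-159, 15, 0], "twist": -0.51, "jaw": 1}, {"xyz": [-212, 20, 0], "twist": -0.68, "jaw": 1}, {"xyz": [-265, 24, 0], "twist": -0.85, "jaw": 1}])

```text
time: 1.35
ee_pos: [0.4335, 0.0148, 0.2802]
tcp_rot: [180.0, -0.0, 154.5]
wrist_force: [0.7, 1.4, 0.1]
opening: 0.0851
grasp_force: 0.0
```

```bash
python3 - <<'E'
from h import *
show();print(go((.5502,-.2422,.2),202.6))
E
```

```text
{'time': 1.35, 'ee_pos': [0.434, 0.015, 0.28], 'tcp_rot': [179.996, -0.005, 154.452], 'wrist_force': [0.725, 1.38, 0.102], 'opening': 0.085, 'q': [1.952, -9.939, -0.727, 99.215, 0.006, 27.501]}  stand: [-0.0336  0.0373]
([-216.1, -181.6, 80.2], np.float64(-0.84))
```

Call:
apply_moves(motion=[{"xyz": [-38, -32, 0], "twist": -0.16, "jaw": 1}, {"xyz": [-76, -64, 0], "twist": -0.32, "jaw": 1}, {"xyz": [-114, -96, 20], "twist": -0.48, "jaw": 1}, {"xyz": [-152, -128, 50], "twist": -0.64, "jaw": 1}, {"xyz": [-190, -160, 80], "twist": -0.8, "jaw": 1}])

```text
time: 1.98
ee_pos: [0.5348, -0.212, 0.1992]
tcp_rot: [180.0, 0.0, -159.7]
wrist_force: [0.4, 0.6, 0.0]
opening: 0.0852
grasp_force: 0.0
```

```bash
python3 - <<'E'
from h import *
show()
pr=camera_params("wrist");p,d=camera("wrist");cv2.imwrite("pics/w1.png",p[:,:,::-1]);P=cloud(d,pr)
b=(d>0)&mask(p,(100,130,50),(118,255,255))&(P[...,2]>.068)&(P[...,2]<.085)
q=P[b];print(len(q),np.round(q.min(0),3),np.round(q.max(0),3),cv2.minAreaRect(q[:,:2].astype(np.float32)))
show();print(go((.5502,-.2422,.12),202.6))
E
```

```text
{'time': 1.975, 'ee_pos': [0.535, -0.212, 0.199], 'tcp_rot': [179.998, 0.002, -159.716], 'wrist_force': [0.415, 0.622, 0.013], 'opening': 0.085, 'q': [-21.625, 7.722, 7.624, 89.903, 0.003, -41.909]}  stand: [ 0.0068 -0.2077]
9692 [ 0.368 -0.527  0.068] [ 0.903 -0.006  0.077] ((0.6205113530158997, -0.3188323974609375), (0.25861507654190063, 0.6532030701637268), 32.41393280029297)
{'time': 2.025, 'ee_pos': [0.535, -0.216, 0.193], 'tcp_rot': [179.879, -0.262, -159.241], 'wrist_force': [-4.439, -0.875, -5.472], 'opening': 0.085, 'q': [-21.923, 8.192, 7.515, 89.597, -0.089, -42.681]}  stand: [ 0.0062 -0.2115]
([-4.7, -30.0, 73.5], np.float64(-0.032))
```

View pics/w1.png

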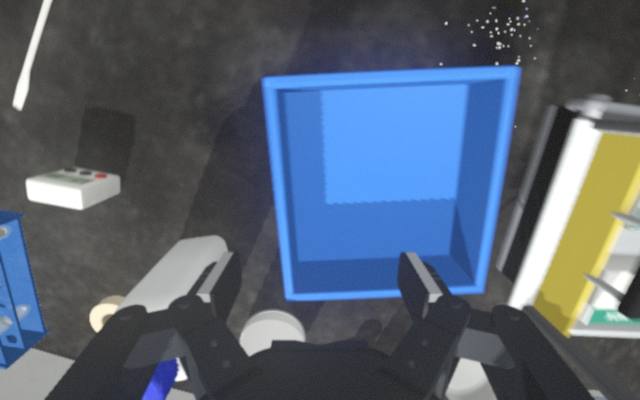

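The wrist view shows the bin rim, from (265,75) to (520,70) and down to (290,297), with the stand at right. The blue-capped bottle is near the left finger at (185,280). The wrist force jumped a little, so I check that the bottle hasn't been touched.

```bash
python3 - <<'E'
from h import *
show()
p,d=camera("scene");cv2.imwrite("pics/s1.png",p[:,:,::-1])
a=cv2.imread("pics/scene0.png")[180:300,330:460];b=p[180:300,330:460,::-1]
cv2.imwrite("pics/s1c.png",cv2.resize(np.hstack([a,b]),None,fx=3,fy=3))
P=cloud(d,camera_params("scene"));P0=cloud(np.load("scene0.npy"),camera_params("scene"))
p0=cv2.imread("pics/scene0.png")[:,:,::-1].copy()
for pp,PP in((p0,P0),(p,P)):
    m=mask(pp,(110,150,80),(125,255,255))&(PP[...,2]>.13)&(PP[...,2]<.25)&(PP[...,1]>-.5)
    print(m.sum(),np.round(PP[m].mean(0),4),np.round(PP[m].max(0),3))
q=P[abs(P[...,2]-.074)<.006]
show()
E
```

```text
{'time': 2.025, 'ee_pos': [0.535, -0.216, 0.193], 'tcp_rot': [179.879, -0.262, -159.241], 'wrist_force': [-4.439, -0.875, -5.472], 'opening': 0.085, 'q': [-21.923, 8.192, 7.515, 89.597, -0.089, -42.681]}  stand: [ 0.0062 -0.2115]
301 [ 0.6892 -0.3112  0.1765] [ 0.729 -0.281  0.184]
302 [ 0.6894 -0.3111  0.1763] [ 0.73  -0.279  0.185]
{'time': 2.075, 'ee_pos': [0.534, -0.213, 0.195], 'tcp_rot': [179.78, -0.305, -159.906], 'wrist_force': [-1.422, 0.75, -0.953], 'opening': 0.085, 'q': [-21.768, 8.025, 7.492, 89.841, -0.04, -41.861]}  stand: [ 0.0057 -0.2089]
```

View pics/s1c.png

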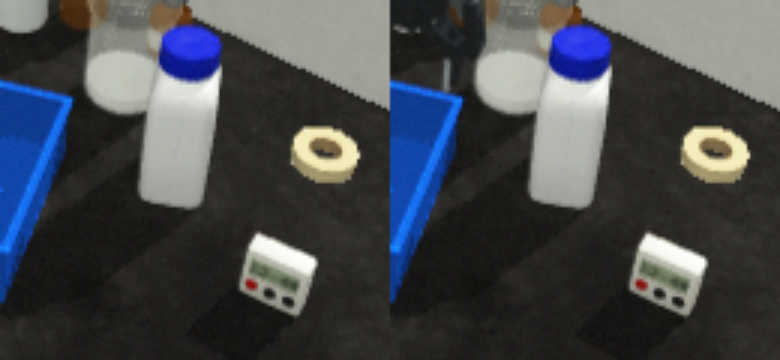

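The bottle has not moved, so the force was inertial. Next I refine the bin pose from the wrist cloud.

```bash
python3 - <<'E'
from h import *
for n in("wrist",):
    pr=camera_params(n);p,d=camera(n);P=cloud(d,pr)
    g=hsv(p)
    b=(d>0)&mask(p,(100,130,50),(118,255,255))&(P[...,2]>.070)&(P[...,2]<.080)&(P[...,0]>.33)&(P[...,0]<.67)&(P[...,1]>-.32)
    b=cv2.erode(b.astype(np.uint8),np.ones((3,3)))>0
    q=P[b];print(len(q),np.round(np.median(q,0),3),cv2.minAreaRect(q[:,:2].astype(np.float32)))
    ye=(d>0)&mask(p,(20,150,80),(32,255,255))&(P[...,2]>.12);q=P[ye];print(cv2.minAreaRect(q[:,:2].astype(np.float32)))
show();print(go((.5502,-.2422,.11),202.6))
E
```

```text
7326 [ 0.459 -0.167  0.074] ((0.5128926634788513, -0.14809036254882812), (0.22606903314590454, 0.21539607644081116), 22.806167602539062)
((0.47686856985092163, -0.006622292101383209), (0.16165514290332794, 0.005030584055930376), 14.356440544128418)
{'time': 2.125, 'ee_pos': [0.534, -0.212, 0.197], 'tcp_rot': [179.809, -0.223, -160.133], 'wrist_force': [0.903, 1.473, 0.652], 'opening': 0.085, 'q': [-21.643, 7.85, 7.542, 89.985, -0.005, -41.51]}  stand: [ 0.0058 -0.2073]
([-5.1, -34.2, 87.2], np.float64(-0.048))
```

Call:
apply_moves(motion=[{"xyz": [-4, -20, 30], "twist": -0.03, "jaw": 1}, {"xyz": [-7, -34, 70], "twist": -0.045, "jaw": 1}, {"xyz": [-7, -34, 87], "twist": -0.045, "jaw": 1}, {"xyz": [-7, -34, 87], "twist": -0.045, "jaw": 1}])

```text
time: 2.62
ee_pos: [0.552, -0.2389, 0.1132]
tcp_rot: [179.9, -0.1, -157.4]
wrist_force: [0.3, 0.1, 0.9]
opening: 0.0851
grasp_force: 0.0
```

```bash
python3 - <<'E'
from h import *
show();print(go((.5519,-.2421,.055),202.7))
E
```

```text
{'time': 2.625, 'ee_pos': [0.552, -0.239, 0.113], 'tcp_rot': [179.925, -0.06, -157.448], 'wrist_force': [0.252, 0.073, 0.88], 'opening': 0.085, 'q': [-23.406, 11.552, 2.482, 81.027, 0.009, -45.958]}  stand: [ 0.0166 -0.2381]
([1.3, -3.0, 58.2], np.float64(-0.003))
```

Call:
apply_moves(motion=[{"xyz": [1, -3, 30], "jaw": 1}, {"xyz": [1, -3, 56], "jaw": 1}, {"xyz": [1, -3, 57], "jaw": 0}, {"xyz": [1, -3, 57], "jaw": -1}, {"xyz": [1, -3, 57], "jaw": -1}], grip_force=30)

```text
validation failed for argument at $.mo...
```

Call:
apply_moves(motion=[{"xyz": [0, 0, 0], "jaw": -1}, {"xyz": [0, 0, 0], "jaw": -1}, {"xyz": [0, 0, 0], "jaw": -1}])

```text
validation failed for argument at $.mo...
```

```bash
python3 - <<'E'
from h import *
show()
p=st(0,-.162);print(p,go((p[0],p[1],.0555),194.7))
E
```

```text
{'time': 2.625, 'ee_pos': [0.552, -0.239, 0.113], 'tcp_rot': [179.925, -0.06, -157.448], 'wrist_force': [0.252, 0.073, 0.88], 'opening': 0.085, 'q': [-23.406, 11.552, 2.482, 81.027, 0.009, -45.958]}  stand: [ 0.0166 -0.2381]
[ 0.51660879 -0.16949738] ([6.0, 77.6, 57.7], np.float64(0.137))
```

Twist has to be in every row; nothing moved.

Call:
apply_moves(motion=[{"xyz": [1, -3, 30], "twist": 0, "jaw": 1}, {"xyz": [1, -3, 56], "twist": 0, "jaw": 1}, {"xyz": [1, -3, 57], "twist": 0, "jaw": 0}, {"xyz": [1, -3, 57], "twist": 0, "jaw": -1}, {"xyz": [1, -3, 57], "twist": 0, "jaw": -1}], grip_force=30)

```text
time: 3.25
ee_pos: [0.5537, -0.2433, 0.0584]
tcp_rot: [-179.9, 0.1, -157.4]
wrist_force: [-0.0, -0.4, -0.0]
opening: 0.0322
grasp_force: 0.0
```

Call:
apply_moves(motion=[{"xyz": [0, 0, 0], "twist": 0, "jaw": -1}, {"xyz": [0, 0, 0], "twist": 0, "jaw": -1}, {"xyz": [0, 0, 0], "twist": 0, "jaw": -1}])

```text
time: 3.62
ee_pos: [0.5531, -0.2429, 0.0573]
tcp_rot: [-180.0, 0.1, -157.4]
wrist_force: [-0.6, 2.9, 5.7]
opening: 0.0057
grasp_force: 32.9
```

```bash
python3 - <<'E'
from h import *
show()
p=st(0,-.162);print(p,go((p[0],p[1],.0555),194.7))
for n in("top",):
    pr=camera_params(n);p,d=camera(n);P=cloud(d,pr)
    b=(d>0)&mask(p,(100,130,50),(118,255,255))&(P[...,2]>.070)&(P[...,2]<.080)&(P[...,0]>.33)&(P[...,0]<.67)&(P[...,1]>-.32)
    q=P[b];print(len(q),cv2.minAreaRect(q[:,:2].astype(np.float32)))
E
```

```text
{'time': 3.625, 'ee_pos': [0.553, -0.243, 0.057], 'tcp_rot': [-179.988, 0.054, -157.412], 'wrist_force': [-0.581, 2.862, 5.714], 'opening': 0.006, 'q': [-23.72, 12.848, -2.214, 74.892, 0.031, -46.308]}  stand: [ 0.0167 -0.2422]
[ 0.51660879 -0.16949738] ([5.5, 81.8, 1.8], np.float64(0.138))
394 ((0.5155949592590332, -0.14689838886260986), (0.21952016651630402, 0.21667255461215973), 22.788677215576172)
```

Call:
apply_moves(motion=[{"xyz": [0, 12, 0], "twist": 0.02, "jaw": -1}, {"xyz": [1, 30, 0], "twist": 0.06, "jaw": -1}, {"xyz": [2, 48, 0], "twist": 0.1, "jaw": -1}, {"xyz": [4, 64, 0], "twist": 0.13, "jaw": -1}, {"xyz": [4, 72, 0], "twist": 0.138, "jaw": -1}])

```text
time: 4.3
ee_pos: [0.5219, -0.1784, 0.0573]
tcp_rot: [-179.9, 0.1, -165.4]
wrist_force: [1.7, -5.4, 4.0]
opening: 0.0054
grasp_force: 32.7
```

Call:
apply_moves(motion=[{"xyz": [0, 0, 0], "twist": 0, "jaw": -1}, {"xyz": [0, 0, 0], "twist": 0, "jaw": -1}])

```text
time: 4.55
ee_pos: [0.5216, -0.1777, 0.0573]
tcp_rot: [180.0, 0.0, -165.3]
wrist_force: [-2.8, 2.4, 10.0]
opening: 0.0055
grasp_force: 33.6
```

```bash
python3 - <<'E'
from h import *
show()
q0=st(0,-.162);print(go((q0[0],q0[1],.0555),194.7))
for n in("top","scene"):
    pr=camera_params(n);p,d=camera(n);P=cloud(d,pr);cv2.imwrite(f"pics/{n}2.png",p[:,:,::-1])
    b=(d>0)&mask(p,(100,130,50),(118,255,255))&(P[...,2]>.070)&(P[...,2]<.080)&(P[...,0]>.33)&(P[...,0]<.67)&(P[...,1]>-.32)
    q=P[b];r=cv2.minAreaRect(q[:,:2].astype(np.float32));print(len(q),r)
    s=np.array([ts(c) for c in cv2.boxPoints(r)]);print(np.round(s,4).tolist())
    # side walls x edges
    s=np.array([ts(c) for c in q[:,:2]]); m=(s[:,1]<-.06)&(s[:,1]>-.13)
    print("x edges",np.percentile(s[m][:,0],[1,99]),len(s[m]))
    for lo in(-.15,-.12,-.09,-.06):
        k=(s[:,1]>lo)&(s[:,1]<lo+.03);print(lo,np.round([np.percentile(s[k][:,0],[2]),np.percentile(s[k][:,0],[98])],4).ravel())
E
```

```text
{'time': 4.55, 'ee_pos': [0.522, -0.178, 0.057], 'tcp_rot': [179.969, 0.045, -165.302], 'wrist_force': [-2.825, 2.366, 9.988], 'opening': 0.006, 'q': [-18.838, 5.779, -10.231, 73.969, 0.051, -33.535]}  stand: [ 0.0028 -0.1712]
([2.8, 9.2, 1.8], np.float64(-0.0))
156 ((0.4895273447036743, -0.06429584324359894), (0.2287573516368866, 0.18367122113704681), 14.235450744628906)
[[-0.1131, 0.0394], [-0.1146, -0.1443], [0.1141, -0.1461], [0.1156, 0.0375]]
x edges [0.10388202 0.1142593 ] 62
-0.15 [0.1044 0.114 ]
-0.12 [0.1039 0.1141]
-0.09 [0.1043 0.1136]
-0.06 [0.1036 0.1133]
440 ((0.4950464069843292, -0.08113144338130951), (0.23110266029834747, 0.21642650663852692), 14.253264427185059)
[[-0.1131, 0.0381], [-0.1148, -0.1784], [0.1163, -0.1802], [0.118, 0.0363]]
x edges [-0.11295865  0.1141953 ] 88
-0.15 [-0.1129 -0.1018]
-0.12 [-0.1127 -0.1019]
-0.09 [-0.1124  0.1144]
-0.06 [-0.1117  0.1147]
```

Call:
apply_moves(motion=[{"xyz": [1, 4, 0], "twist": 0, "jaw": -1}, {"xyz": [1, 8, 0], "twist": 0, "jaw": -1}, {"xyz": [1, 11, 0], "twist": 0, "jaw": -1}, {"xyz": [1, 11, 0], "twist": 0, "jaw": -1}])

```text
time: 5.15
ee_pos: [0.5188, -0.1686, 0.0573]
tcp_rot: [-179.9, 0.1, -165.3]
wrist_force: [2.5, -5.5, 4.3]
opening: 0.0054
grasp_force: 33.0
```

```bash
python3 - <<'E'
from h import *
show()
E
```

```text
{'time': 5.15, 'ee_pos': [0.519, -0.169, 0.057], 'tcp_rot': [-179.855, 0.108, -165.343], 'wrist_force': [2.525, -5.535, 4.325], 'opening': 0.005, 'q': [-17.975, 4.892, -11.184, 73.755, -0.064, -32.632]}  stand: [ 0.0024 -0.1617]
```

Call:
apply_moves(motion=[{"xyz": [0, 2, 0], "twist": 0, "jaw": -1}, {"xyz": [0, 4, 0], "twist": 0, "jaw": -1}, {"xyz": [0, 4, 0], "twist": 0, "jaw": -1}])

```text
time: 5.52
ee_pos: [0.5188, -0.1685, 0.058]
tcp_rot: [-179.4, 0.1, -165.5]
wrist_force: [5.5, -27.3, 2.9]
opening: 0.0057
grasp_force: 33.2
```

```bash
python3 - <<'E'
from h import *
show()
E
```

```text
{'time': 5.525, 'ee_pos': [0.519, -0.168, 0.058], 'tcp_rot': [-179.405, 0.124, -165.493], 'wrist_force': [5.472, -27.265, 2.883], 'opening': 0.006, 'q': [-17.777, 4.614, -11.398, 73.564, -0.437, -32.285]}  stand: [ 0.0024 -0.1616]
```

Call:
apply_moves(motion=[{"xyz": [0, -3, 0], "twist": 0, "jaw": -1}, {"xyz": [0, -3, 0], "twist": 0, "jaw": 0}, {"xyz": [0, -3, 0], "twist": 0, "jaw": 0}, {"xyz": [0, -3, -30], "twist": 0, "jaw": 0}, {"xyz": [0, -3, -80], "twist": 0, "jaw": 0}])

```text
time: 6.15
ee_pos: [0.5163, -0.166, 0.1352]
tcp_rot: [179.8, -0.2, -165.3]
wrist_force: [1.1, -0.6, -0.2]
opening: 0.0426
grasp_force: 0.0
```

```bash
python3 - <<'E'
from h import *
show()
for n in("top","scene"):
    pr=camera_params(n);p,d=camera(n);P=cloud(d,pr);cv2.imwrite(f"pics/{n}3.png",p[:,:,::-1])
    b=(d>0)&mask(p,(100,130,50),(118,255,255))&(P[...,2]>.066)&(P[...,2]<.082)&(P[...,0]>.33)&(P[...,0]<.67)&(P[...,1]>-.32)
    q=P[b];r=cv2.minAreaRect(q[:,:2].astype(np.float32));print(len(q),r)
    s=np.array([ts(c) for c in q[:,:2]])
    for lo in(-.15,-.12,-.09,-.06):
        k=(s[:,1]>lo)&(s[:,1]<lo+.03);print(lo,np.round([np.percentile(s[k][:,0],[2]),np.percentile(s[k][:,0],[98])],4).ravel())
    k=abs(s[:,0])<.09;k&=s[:,1]<-.1; print("front edge fit",np.polyfit(s[k][:,0],s[k][:,1],1),np.percentile(s[k][:,1],[2,98]))
# gate bar refine
    g=hsv(p);m=(d>0)&(g[...,2]<60)&(P[...,2]>.178)&(P[...,2]<.198);w=P[m][:,:2];w=w[np.linalg.norm(w-np.array([.4735,-.005]),axis=1)<.045];print("gatebar",len(w),np.round(ts(cv2.minAreaRect(w.astype(np.float32))[0]),4))
q=st(0,.008);print(go((q[0],q[1],.25),194.7))
E
```

```text
{'time': 6.15, 'ee_pos': [0.516, -0.166, 0.135], 'tcp_rot': [179.847, -0.213, -165.301], 'wrist_force': [1.067, -0.631, -0.213], 'opening': 0.043, 'q': [-17.829, 3.426, -4.064, 82.772, 0.015, -32.528]}  stand: [ 0.0006 -0.1585]
156 ((0.48453909158706665, -0.04867421090602875), (0.22794575989246368, 0.16946537792682648), 14.589644432067871)
-0.15 [0.1056 0.111 ]
-0.12 [0.1034 0.1129]
-0.09 [0.1039 0.1135]
-0.06 [0.1032 0.1132]Traceback (most recent call last):
  File "<stdin>", line 10, in <module>
    raise TypeError("expected non-empty vector for x")
TypeError: expected non-empty vector for x
```

Call:
apply_moves(motion=[{"xyz": [0, 0, -55], "twist": 0, "jaw": 1}, {"xyz": [0, 0, -110], "twist": 0, "jaw": 1}, {"xyz": [0, -30, -125], "twist": 0, "jaw": 1}, {"xyz": [0, -30, -125], "twist": 0, "jaw": 1}])

```text
time: 6.7
ee_pos: [0.5258, -0.1967, 0.2621]
tcp_rot: [-179.9, 0.1, -165.4]
wrist_force: [0.1, -0.2, -0.3]
opening: 0.0856
grasp_force: 0.0
```

```bash
python3 - <<'E'
from h import *
show()
for n in("scene","wrist"):
    pr=camera_params(n);p,d=camera(n);P=cloud(d,pr);cv2.imwrite(f"pics/{n}3.png",p[:,:,::-1])
    b=(d>0)&mask(p,(100,130,50),(118,255,255))&(P[...,2]>.066)&(P[...,2]<.082)&(P[...,0]>.33)&(P[...,0]<.67)&(P[...,1]>-.32)
    q=P[b];r=cv2.minAreaRect(q[:,:2].astype(np.float32));print(n,len(q),r)
    s=np.array([ts(c) for c in q[:,:2]])
    print(np.round([ts(c) for c in cv2.boxPoints(r)],4).tolist())
    k=(abs(s[:,0])<.09)&(s[:,1]<-.1)
    if k.sum(): print("front edge fit",np.polyfit(s[k][:,0],s[k][:,1],1),np.percentile(s[k][:,1],[2,98]))
    g=hsv(p);m=(d>0)&(g[...,2]<60)&(P[...,2]>.178)&(P[...,2]<.198);w=P[m][:,:2];w=w[np.linalg.norm(w-np.array([.4735,-.005]),axis=1)<.045]
    if len(w)>5: r=cv2.minAreaRect(w.astype(np.float32));print("gatebar",len(w),np.round(ts(r[0]),4),r)
q=st(0,.008);print(go((q[0],q[1],.25),194.7))
E
```

```text
{'time': 6.7, 'ee_pos': [0.526, -0.197, 0.262], 'tcp_rot': [-179.949, 0.076, -165.386], 'wrist_force': [0.091, -0.24, -0.322], 'opening': 0.086, 'q': [-20.51, 6.81, 13.606, 96.705, 0.002, -35.125]}  stand: [ 0.002  -0.1906]
scene 651 ((0.4921765625476837, -0.07117266952991486), (0.2303110659122467, 0.2186010181903839), 14.553892135620117)
[[-0.1136, 0.0489], [-0.1141, -0.1697], [0.1162, -0.1703], [0.1168, 0.0483]]
front edge fit [-0.00066534 -0.16464793] [-0.16910042 -0.15922803]
gatebar 78 [-0.0011  0.0067] ((0.4726982116699219, -0.006561508402228355), (0.06558859348297119, 0.013542943634092808), 15.429709434509277)
wrist 4355 ((0.4932839572429657, -0.07022707164287567), (0.22804421186447144, 0.2183147370815277), 14.991559982299805)
[[-0.1119, 0.0485], [-0.1108, -0.1698], [0.1172, -0.1686], [0.1161, 0.0497]]
front edge fit [ 0.00461648 -0.1641047 ] [-0.16878585 -0.15905092]
gatebar 1730 [0.0011 0.0055] ((0.47515180706977844, -0.007218252867460251), (0.06777273118495941, 0.01293276622891426), 14.385226249694824)
([1.6, 197.2, 10.3], np.float64(-0.001))
```

View pics/wrist3.png

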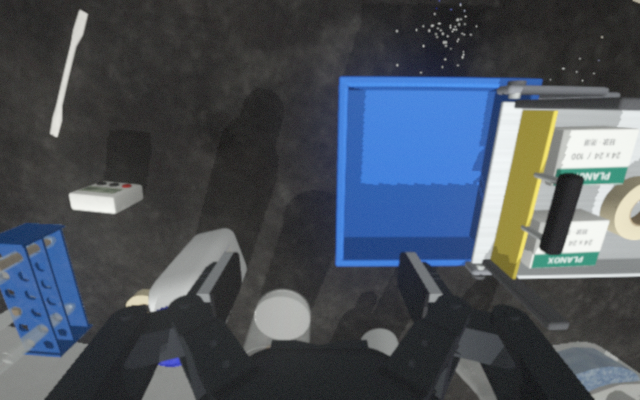

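The wrist view shows the bin flush under the tray lip, edges parallel, at (345–500, 80–265), and the gate bar at (563,215). Next is the gate bar.

Call:
apply_moves(motion=[{"xyz": [1, 45, 0], "twist": 0, "jaw": 1}, {"xyz": [1, 95, 0], "twist": 0, "jaw": 1}, {"xyz": [1, 145, 0], "twist": 0, "jaw": 1}, {"xyz": [2, 180, 0], "twist": 0, "jaw": 1}, {"xyz": [2, 196, 0], "twist": 0, "jaw": 1}])

```text
time: 7.42
ee_pos: [0.4724, -0.0047, 0.2605]
tcp_rot: [180.0, -0.1, -165.2]
wrist_force: [0.1, -1.2, 0.9]
opening: 0.0854
grasp_force: 0.0
```

Call:
apply_moves(motion=[{"xyz": [0, 0, 15], "twist": 0, "jaw": 1}, {"xyz": [0, 0, 30], "twist": 0, "jaw": 1}, {"xyz": [0, 0, 30], "twist": 0, "jaw": 1}])

```text
time: 7.8
ee_pos: [0.473, -0.0075, 0.2291]
tcp_rot: [180.0, -0.2, -165.4]
wrist_force: [0.3, -0.6, 0.5]
opening: 0.0856
grasp_force: 0.0
```

```bash
python3 - <<'E'
from h import *
show()
q=st(0,.0065);print(go((q[0],q[1],.18),194.7))
E
```

```text
{'time': 7.8, 'ee_pos': [0.473, -0.008, 0.229], 'tcp_rot': [179.956, -0.186, -165.408], 'wrist_force': [0.327, -0.555, 0.481], 'opening': 0.086, 'q': [-0.906, -5.702, -2.677, 93.216, -0.007, -15.498]}  stand: [-0.0011  0.0057]
([-1.1, 0.8, 49.1], np.float64(-0.002))
```

Call:
apply_moves(motion=[{"xyz": [-1, 1, 30], "twist": 0, "jaw": 1}, {"xyz": [-1, 1, 48], "twist": 0, "jaw": 1}, {"xyz": [-1, 1, 49], "twist": 0, "jaw": 0}, {"xyz": [-1, 1, 49], "twist": 0, "jaw": -1}, {"xyz": [-1, 1, 49], "twist": 0, "jaw": -1}])

```text
time: 8.43
ee_pos: [0.4747, -0.0055, 0.1833]
tcp_rot: [-180.0, 0.1, -165.3]
wrist_force: [-0.4, 0.0, -0.3]
opening: 0.0322
grasp_force: 0.0
```

Call:
apply_moves(motion=[{"xyz": [0, 0, 0], "twist": 0, "jaw": -1}, {"xyz": [0, 0, 0], "twist": 0, "jaw": -1}, {"xyz": [0, 0, 0], "twist": 0, "jaw": -1}])

```text
time: 8.8
ee_pos: [0.4744, -0.0047, 0.1832]
tcp_rot: [179.9, 0.1, -165.3]
wrist_force: [-1.3, 4.4, 3.8]
opening: 0.0138
grasp_force: 33.5
```

```bash
python3 - <<'E'
from h import *
show()
E
```

```text
{'time': 8.8, 'ee_pos': [0.474, -0.005, 0.183], 'tcp_rot': [179.922, 0.074, -165.3], 'wrist_force': [-1.349, 4.447, 3.814], 'opening': 0.014, 'q': [-0.623, -6.245, -8.258, 87.937, 0.095, -15.323]}  stand: [0.001  0.0081]
```

Bar held (14 mm). Raise.

Call:
apply_moves(motion=[{"xyz": [0, 0, -16], "twist": 0, "jaw": -1}, {"xyz": [0, 0, -34], "twist": 0, "jaw": -1}, {"xyz": [0, 0, -52], "twist": 0, "jaw": -1}, {"xyz": [0, 0, -64], "twist": 0, "jaw": -1}, {"xyz": [0, 0, -66], "twist": 0, "jaw": -1}])

```text
time: 9.43
ee_pos: [0.4743, -0.0048, 0.2483]
tcp_rot: [179.9, -0.0, -165.3]
wrist_force: [2.8, 5.6, -12.3]
opening: 0.013
grasp_force: 31.6
```

Call:
apply_moves(motion=[{"xyz": [0, 0, -1], "twist": 0, "jaw": -1}, {"xyz": [0, 0, -1], "twist": 0, "jaw": -1}])

```text
time: 9.68
ee_pos: [0.4743, -0.0048, 0.2483]
tcp_rot: [179.9, -0.1, -165.3]
wrist_force: [2.7, 5.6, -9.5]
opening: 0.0132
grasp_force: 32.0
```

```bash
python3 - <<'E'
from h import *
show()
E
```

```text
{'time': 9.675, 'ee_pos': [0.474, -0.005, 0.248], 'tcp_rot': [179.894, -0.055, -165.303], 'wrist_force': [2.73, 5.566, -9.454], 'opening': 0.013, 'q': [-0.625, -5.268, -0.143, 95.206, 0.088, -15.323]}  stand: [0.0009 0.0081]
```

Call:
apply_moves(motion=[{"xyz": [0, 0, 0], "twist": 0, "jaw": 1}, {"xyz": [0, 0, 0], "twist": 0, "jaw": 1}, {"xyz": [0, 0, -20], "twist": 0, "jaw": 1}, {"xyz": [0, 0, -55], "twist": 0, "jaw": 1}, {"xyz": [0, 30, -60], "twist": 0, "jaw": 1}])

```text
time: 10.3
ee_pos: [0.4674, 0.0228, 0.3119]
tcp_rot: [-179.9, 0.2, -165.5]
wrist_force: [0.2, -0.0, -0.6]
opening: 0.0855
grasp_force: 0.0
```

Call:
apply_moves(motion=[{"xyz": [0, 50, 0], "twist": 0, "jaw": 1}, {"xyz": [0, 100, 0], "twist": 0, "jaw": 1}, {"xyz": [0, 150, 10], "twist": 0, "jaw": 1}, {"xyz": [0, 190, 40], "twist": 0, "jaw": 1}, {"xyz": [0, 207, 80], "twist": 0, "jaw": 1}])

```text
time: 10.92
ee_pos: [0.4141, 0.2258, 0.2295]
tcp_rot: [180.0, 0.1, -165.2]
wrist_force: [1.3, -0.8, 0.0]
opening: 0.0856
grasp_force: 0.0
```

```bash
python3 - <<'E'
from h import *
show()
for n in("scene","top","wrist"):
    pr=camera_params(n);p,d=camera(n);P=cloud(d,pr);cv2.imwrite(f"pics/{n}4.png",p[:,:,::-1])
    red=(d>0)&(mask(p,(0,130,80),(10,255,255))|mask(p,(170,130,80),(180,255,255)))&(P[...,1]>.15)&(P[...,0]<.52)&(P[...,2]>.15)&(P[...,2]<.18)
    q=P[red]
    if len(q)>9: r=cv2.minAreaRect(q[:,:2].astype(np.float32));print(n,len(q),r,ts(r[0]),q[:,2].max())
    g=hsv(p);m=(d>0)&(g[...,2]<60)&(P[...,2]>.243)&(P[...,2]<.263);w=P[m];w=w[np.linalg.norm(w[:,:2]-np.array([.4735,-.005]),axis=1)<.045]
    if len(w)>5: r=cv2.minAreaRect(w[:,:2].astype(np.float32));print("gatebar",len(w),np.round(ts(r[0]),4),np.percentile(w[:,2],[50,95]))
q=st(0,.245);print(go((q[0],q[1],.159),194.7))
E
```

```text
{'time': 10.925, 'ee_pos': [0.414, 0.226, 0.23], 'tcp_rot': [179.97, 0.148, -165.223], 'wrist_force': [1.303, -0.827, 0.046], 'opening': 0.086, 'q': [28.602, -6.223, -3.112, 92.96, -0.006, 13.825]}  stand: [0.0011 0.2463]
scene 134 ((0.4145023822784424, 0.2237534523010254), (0.12099756300449371, 0.015776989981532097), 14.947967529296875) [0.00102629 0.24428916] 0.17123475238138341
gatebar 103 [0.002  0.0061] [0.25218186 0.25501865]
top 107 ((0.41324108839035034, 0.22534267604351044), (0.1203380823135376, 0.012323746457695961), 15.218645095825195) [2.09558468e-04 2.46146425e-01] 0.17207056217552827
gatebar 41 [-0.0014  0.0094] [0.25374196 0.25682202]
wrist 2772 ((0.41533172130584717, 0.2247570902109146), (0.1214274913072586, 0.013829362578690052), 14.710897445678711) [0.00208316 0.24504949] 0.16805426788758432
([-0.1, 0.4, 69.4], np.float64(0.001))
```

Call:
apply_moves(motion=[{"xyz": [0, 0, 25], "twist": 0, "jaw": 0}, {"xyz": [0, 0, 55], "twist": 0, "jaw": 0}, {"xyz": [0, 0, 69], "twist": 0, "jaw": 0}, {"xyz": [0, 0, 69], "twist": 0, "jaw": -1}, {"xyz": [0, 0, 69], "twist": 0, "jaw": -1}])

```text
time: 11.7
ee_pos: [0.4146, 0.2247, 0.1621]
tcp_rot: [179.8, 0.1, -165.3]
wrist_force: [-0.4, 3.5, -2.5]
opening: 0.0125
grasp_force: 30.5
```

Call:
apply_moves(motion=[{"xyz": [0, 0, 0], "twist": 0, "jaw": -1}, {"xyz": [0, 0, 0], "twist": 0, "jaw": -1}])

```text
time: 11.95
ee_pos: [0.4146, 0.2247, 0.162]
tcp_rot: [179.9, 0.1, -165.3]
wrist_force: [-1.8, 4.7, -1.1]
opening: 0.0125
grasp_force: 30.6
```

```bash
python3 - <<'E'
from h import *
show()
a0=np.arctan2(55,245);r=np.hypot(55,245)
for t in np.arange(0,.96,.07): print(round(t,2),np.round([r*np.cos(a0+t)-245,r*np.sin(a0+t)-55],1))
E
```

```text
{'time': 11.95, 'ee_pos': [0.415, 0.225, 0.162], 'tcp_rot': [179.877, 0.094, -165.304], 'wrist_force': [-1.775, 4.732, -1.067], 'opening': 0.012, 'q': [28.402, -6.745, -11.048, 85.577, 0.098, 13.706]}  stand: [0.0014 0.2452]
0.0 [0. 0.]
0.07 [-4.4 17. ]
0.14 [-10.1  33.6]
0.21 [-16.8  49.9]
0.28 [-24.7  65.6]
0.35 [-33.7  80.7]
0.42 [-43.7  95.1]
0.49 [-54.7 108.8]
0.56 [-66.6 121.7]
0.63 [-79.4 133.8]
0.7 [-93.  144.9]
0.77 [-107.4  155. ]
0.84 [-122.4  164.1]
0.91 [-138.1  172.2]
```

Gripping slightly above the bar's middle; regrip 4 mm lower.

Call:
apply_moves(motion=[{"xyz": [0, 0, 2], "twist": 0, "jaw": -0.2}, {"xyz": [0, 0, 4], "twist": 0, "jaw": -0.2}, {"xyz": [0, 0, 4], "twist": 0, "jaw": -1}, {"xyz": [0, 0, 4], "twist": 0, "jaw": -1}, {"xyz": [0, 0, 4], "twist": 0, "jaw": -1}], grip_force=40)

```text
time: 12.58
ee_pos: [0.4141, 0.2246, 0.1566]
tcp_rot: [179.9, 0.0, -165.3]
wrist_force: [-0.8, 5.6, 0.7]
opening: 0.0125
grasp_force: 39.1
```

```bash
python3 - <<'E'
from h import *
show()
E
```

```text
{'time': 12.575, 'ee_pos': [0.414, 0.225, 0.157], 'tcp_rot': [179.887, 0.011, -165.304], 'wrist_force': [-0.779, 5.573, 0.652], 'opening': 0.012, 'q': [28.413, -6.715, -11.612, 85.066, 0.108, 13.717]}  stand: [0.0009 0.2452]
```

Call:
apply_moves(motion=[{"xyz": [0, -2, -8], "twist": 0, "jaw": -1}, {"xyz": [0, -7, -25], "twist": 0, "jaw": -1}, {"xyz": [0, -13, -42], "twist": 0, "jaw": -1}, {"xyz": [0, -21, -58], "twist": 0, "jaw": -1}, {"xyz": [0, -25, -66], "twist": 0, "jaw": -1}])

```text
time: 13.2
ee_pos: [0.4204, 0.2008, 0.2235]
tcp_rot: [179.8, 0.0, -165.3]
wrist_force: [-2.9, 9.1, 0.2]
opening: 0.0125
grasp_force: 39.1
```

```bash
python3 - <<'E'
from h import *
show()
p,d=camera("scene");cv2.imwrite("pics/s5.png",cv2.resize(p[120:290,170:370,::-1],None,fx=3.5,fy=3.5))
E
```

```text
{'time': 13.2, 'ee_pos': [0.42, 0.201, 0.224], 'tcp_rot': [179.777, 0.041, -165.287], 'wrist_force': [-2.916, 9.102, 0.18], 'opening': 0.013, 'q': [25.414, -7.032, -4.511, 92.439, 0.211, 10.701]}  stand: [0.0009 0.2206]
```

View pics/s5.png

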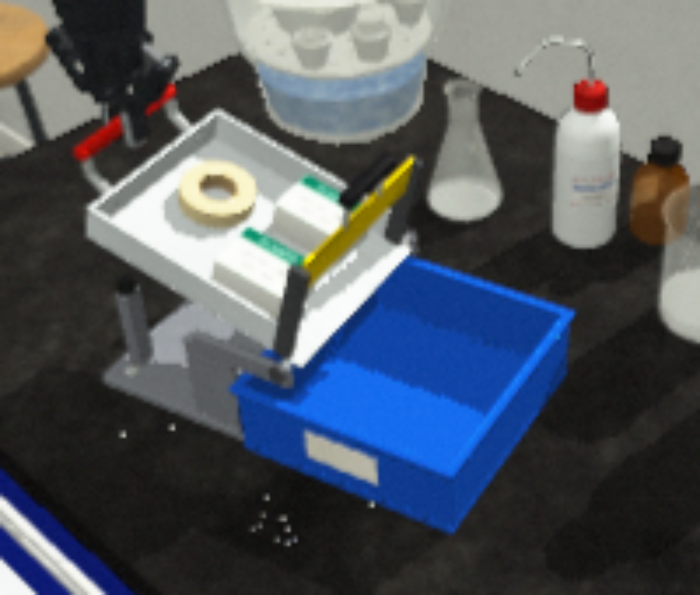

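The picture shows the tray lifted with the gate fully up, the items still on it and the bin squarely under the lip. Keep lifting.

Call:
apply_moves(motion=[{"xyz": [0, -4, -8], "twist": 0, "jaw": -1}, {"xyz": [0, -9, -15], "twist": 0, "jaw": -1}, {"xyz": [0, -15, -24], "twist": 0, "jaw": -1}, {"xyz": [0, -22, -34], "twist": 0, "jaw": -1}, {"xyz": [0, -30, -43], "twist": 0, "jaw": -1}])

```text
time: 13.88
ee_pos: [0.4277, 0.1728, 0.267]
tcp_rot: [179.6, 0.1, -165.2]
wrist_force: [-5.7, 15.3, 9.1]
opening: 0.0126
grasp_force: 39.3
```

Call:
apply_moves(motion=[{"xyz": [0, -6, -7], "twist": 0, "jaw": -1}, {"xyz": [0, -12, -13], "twist": 0, "jaw": -1}, {"xyz": [0, -18, -19], "twist": 0, "jaw": -1}, {"xyz": [0, -25, -25], "twist": 0, "jaw": -1}, {"xyz": [0, -25, -25], "twist": 0, "jaw": -1}])

```text
time: 14.5
ee_pos: [0.4341, 0.1487, 0.2933]
tcp_rot: [179.6, 0.2, -165.3]
wrist_force: [-8.0, 16.4, 16.5]
opening: 0.0126
grasp_force: 39.9
```

```bash
python3 - <<'E'
from h import *
show()
p,d=camera("scene");cv2.imwrite("pics/s6.png",cv2.resize(p[120:290,170:370,::-1],None,fx=3.5,fy=3.5))
E
```

```text
{'time': 14.5, 'ee_pos': [0.434, 0.149, 0.293], 'tcp_rot': [179.612, 0.241, -165.255], 'wrist_force': [-7.98, 16.4, 16.478], 'opening': 0.013, 'q': [18.691, -6.438, 3.844, 100.015, 0.371, 3.946]}  stand: [0.0009 0.1667]
```

View pics/s6.png

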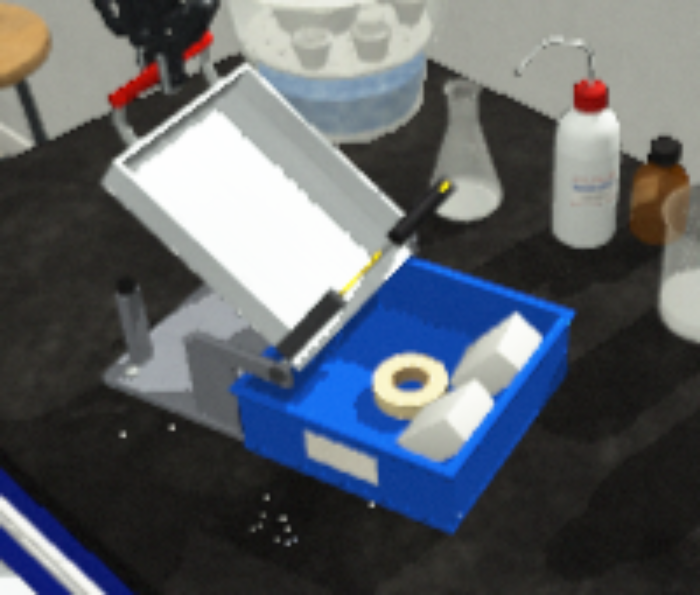

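Both cartons and the roll are in the bin: roll at (410,385), cartons at (500,355) and (450,420). Lower the tray back along the arc.

Call:
apply_moves(motion=[{"xyz": [0, 13, 12], "twist": 0, "jaw": -1}, {"xyz": [0, 25, 25], "twist": 0, "jaw": -1}, {"xyz": [0, 36, 39], "twist": 0, "jaw": -1}, {"xyz": [0, 46, 53], "twist": 0, "jaw": -1}, {"xyz": [0, 55, 68], "twist": 0, "jaw": -1}])

```text
time: 15.18
ee_pos: [0.4203, 0.2013, 0.223]
tcp_rot: [179.8, 0.1, -165.3]
wrist_force: [-2.0, 7.7, 3.8]
opening: 0.012
grasp_force: 40.7
```

Call:
apply_moves(motion=[{"xyz": [0, 8, 16], "twist": 0, "jaw": -1}, {"xyz": [0, 14, 32], "twist": 0, "jaw": -1}, {"xyz": [0, 20, 48], "twist": 0, "jaw": -1}, {"xyz": [0, 24, 60], "twist": 0, "jaw": -1}, {"xyz": [0, 25, 66], "twist": 0, "jaw": -1}])

```text
time: 15.8
ee_pos: [0.4142, 0.2247, 0.1564]
tcp_rot: [179.9, 0.0, -165.3]
wrist_force: [-8.1, -2.0, 36.3]
opening: 0.0123
grasp_force: 46.0
```

Call:
apply_moves(motion=[{"xyz": [0, 0, 0], "twist": 0, "jaw": -1}, {"xyz": [0, 0, 0], "twist": 0, "jaw": -1}])

```text
time: 16.05
ee_pos: [0.4141, 0.2246, 0.1567]
tcp_rot: [179.9, 0.0, -165.3]
wrist_force: [-2.6, 6.3, 1.3]
opening: 0.0127
grasp_force: 42.4
```

```bash
python3 - <<'E'
from h import *
show()
E
```

```text
{'time': 16.05, 'ee_pos': [0.414, 0.225, 0.157], 'tcp_rot': [179.886, 0.016, -165.304], 'wrist_force': [-2.581, 6.264, 1.277], 'opening': 0.013, 'q': [28.409, -6.723, -11.61, 85.07, 0.107, 13.713]}  stand: [0.0009 0.2452]
```

Call:
apply_moves(motion=[{"xyz": [0, 0, 0], "twist": 0, "jaw": 0}, {"xyz": [0, 0, 0], "twist": 0, "jaw": 0}, {"xyz": [0, 0, -40], "twist": 0, "jaw": 0.3}, {"xyz": [0, 0, -95], "twist": 0, "jaw": 1}, {"xyz": [0, -30, -145], "twist": 0, "jaw": 1}])

```text
time: 16.68
ee_pos: [0.4216, 0.1951, 0.303]
tcp_rot: [-180.0, 0.0, -165.2]
wrist_force: [0.5, -0.2, -0.1]
opening: 0.0857
grasp_force: 0.0
```

Call:
apply_moves(motion=[{"xyz": [0, -45, -12], "twist": 0, "jaw": 1}, {"xyz": [0, -95, -12], "twist": 0, "jaw": 1}, {"xyz": [0, -145, -12], "twist": 0, "jaw": 1}, {"xyz": [0, -190, -12], "twist": 0, "jaw": 1}, {"xyz": [0, -207, -12], "twist": 0, "jaw": 1}])

```text
time: 17.3
ee_pos: [0.4745, -0.0076, 0.3132]
tcp_rot: [-180.0, -0.0, -165.5]
wrist_force: [0.4, 0.3, 0.8]
opening: 0.0855
grasp_force: 0.0
```

Call:
apply_moves(motion=[{"xyz": [0, 0, 0], "twist": 0, "jaw": 1}, {"xyz": [0, 0, 0], "twist": 0, "jaw": 1}])

```text
time: 17.55
ee_pos: [0.4741, -0.0046, 0.3134]
tcp_rot: [180.0, -0.0, -165.3]
wrist_force: [-0.4, 0.6, 0.7]
opening: 0.0855
grasp_force: 0.0
```

```bash
python3 - <<'E'
from h import *
show()
q=st(0.001,.008);print(go((q[0],q[1],.248),194.7))
E
```

```text
{'time': 17.55, 'ee_pos': [0.474, -0.005, 0.313], 'tcp_rot': [179.987, -0.005, -165.298], 'wrist_force': [-0.367, 0.608, 0.723], 'opening': 0.086, 'q': [-0.567, -3.392, 8.969, 102.369, 0.011, -15.269]}  stand: [0.0007 0.0082]
([-0.3, -0.2, 65.4], np.float64(0.0))
```

Call:
apply_moves(motion=[{"xyz": [0, 0, 30], "twist": 0, "jaw": 0.5}, {"xyz": [0, 0, 60], "twist": 0, "jaw": 0}, {"xyz": [0, 0, 65], "twist": 0, "jaw": -0.5}, {"xyz": [0, 0, 65], "twist": 0, "jaw": -1}, {"xyz": [0, 0, 65], "twist": 0, "jaw": -1}], grip_force=30)

```text
time: 18.18
ee_pos: [0.4742, -0.0048, 0.2491]
tcp_rot: [179.9, 0.0, -165.3]
wrist_force: [-1.8, 3.5, -3.6]
opening: 0.0133
grasp_force: 35.3
```

Call:
apply_moves(motion=[{"xyz": [0, 0, 0], "twist": 0, "jaw": -1}, {"xyz": [0, 0, 0], "twist": 0, "jaw": -1}])

```text
time: 18.42
ee_pos: [0.4743, -0.0051, 0.2491]
tcp_rot: [180.0, 0.0, -165.3]
wrist_force: [-4.1, 5.1, 0.3]
opening: 0.0131
grasp_force: 35.7
```

```bash
python3 - <<'E'
from h import *
show()
E
```

```text
{'time': 18.425, 'ee_pos': [0.474, -0.005, 0.249], 'tcp_rot': [179.962, 0.04, -165.322], 'wrist_force': [-4.082, 5.062, 0.264], 'opening': 0.013, 'q': [-0.645, -5.366, -0.149, 95.188, 0.047, -15.323]}  stand: [0.0008 0.0077]
```

Call:
apply_moves(motion=[{"xyz": [0, 0, 16], "twist": 0, "jaw": -1}, {"xyz": [0, 0, 34], "twist": 0, "jaw": -1}, {"xyz": [0, 0, 52], "twist": 0, "jaw": -1}, {"xyz": [0, 0, 62], "twist": 0, "jaw": -1}, {"xyz": [0, 0, 66], "twist": 0, "jaw": -1}])

```text
time: 19.05
ee_pos: [0.4744, -0.0048, 0.1838]
tcp_rot: [179.9, 0.1, -165.3]
wrist_force: [-12.4, 6.5, 26.6]
opening: 0.0135
grasp_force: 39.4
```

Call:
apply_moves(motion=[{"xyz": [0, 0, 0], "twist": 0, "jaw": -1}, {"xyz": [0, 0, 0], "twist": 0, "jaw": -1}])

```text
time: 19.3
ee_pos: [0.4742, -0.0048, 0.184]
tcp_rot: [179.9, 0.1, -165.3]
wrist_force: [-6.3, 6.4, 6.5]
opening: 0.0132
grasp_force: 36.6
```

```bash
python3 - <<'E'
from h import *
show()
E
```

```text
{'time': 19.3, 'ee_pos': [0.474, -0.005, 0.184], 'tcp_rot': [179.933, 0.09, -165.312], 'wrist_force': [-6.321, 6.375, 6.466], 'opening': 0.013, 'q': [-0.634, -6.281, -8.203, 88.009, 0.089, -15.323]}  stand: [0.0008 0.008 ]
```

Call:
apply_moves(motion=[{"xyz": [0, 0, 0], "twist": 0, "jaw": 1}, {"xyz": [0, 0, 0], "twist": 0, "jaw": 1}, {"xyz": [0, 0, 0], "twist": 0, "jaw": 1}, {"xyz": [0, 0, -45], "twist": 0, "jaw": 1}, {"xyz": [0, 0, -100], "twist": 0, "jaw": 1}])

```text
time: 19.92
ee_pos: [0.4738, -0.0056, 0.2827]
tcp_rot: [180.0, -0.1, -165.3]
wrist_force: [1.3, 0.5, -0.2]
opening: 0.0854
grasp_force: 0.0
```

Call:
apply_moves(motion=[{"xyz": [20, 20, -30], "twist": 0, "jaw": 1}, {"xyz": [40, 50, -60], "twist": 0, "jaw": 1}, {"xyz": [70, 90, -60], "twist": 0, "jaw": 1}, {"xyz": [100, 130, -60], "twist": 0, "jaw": 1}, {"xyz": [100, 130, -60], "twist": 0, "jaw": 1}])

```text
time: 20.55
ee_pos: [0.343, 0.0961, 0.3433]
tcp_rot: [180.0, 0.1, -165.2]
wrist_force: [0.1, -0.3, -0.4]
opening: 0.0855
grasp_force: 0.0
```

```bash
python3 - <<'E'
from h import *
show()
for n in("scene","top"):
    pr=camera_params(n);p,d=camera(n);P=cloud(d,pr);cv2.imwrite(f"pics/{n}9.png",p[:,:,::-1])
    g=hsv(p);m=(d>0)&(g[...,2]<60)&(P[...,2]>.17)&(P[...,2]<.263);w=P[m];w=w[np.linalg.norm(w[:,:2]-np.array([.4735,-.005]),axis=1)<.035]
    print(n,"gatebar",len(w),np.round(np.percentile(w[:,2],[5,50,95]),4) if len(w) else '')
    red=(d>0)&(mask(p,(0,130,80),(10,255,255))|mask(p,(170,130,80),(180,255,255)))&(P[...,1]>.15)&(P[...,0]<.52)&(P[...,2]>.13)
    if red.sum(): print("red z",np.percentile(P[red][:,2],[50,98]))
    b=(d>0)&mask(p,(100,130,50),(118,255,255))&(P[...,2]>.066)&(P[...,2]<.082)&(P[...,0]>.33)&(P[...,0]<.67)&(P[...,1]>-.32)
    r=cv2.minAreaRect(P[b][:,:2].astype(np.float32));print(r[1:],np.round([ts(c) for c in cv2.boxPoints(r)],4).tolist())
p=cv2.imread("pics/scene9.png");cv2.imwrite("pics/f.png",cv2.resize(p[120:300,180:460],None,fx=2.8,fy=2.8))
E
```

```text
{'time': 20.55, 'ee_pos': [0.343, 0.096, 0.343], 'tcp_rot': [179.993, 0.131, -165.158], 'wrist_force': [0.133, -0.261, -0.403], 'opening': 0.086, 'q': [15.655, -17.566, 0.491, 107.926, 0.005, 0.813]}  stand: [-0.1005  0.139 ]
scene gatebar 76 [0.1824 0.1877 0.191 ]
red z [0.1655183  0.16935402]
((0.23220038414001465, 0.21844987571239471), 14.0503568649292) [[-0.1134, 0.0497], [-0.1158, -0.1687], [0.1163, -0.1713], [0.1188, 0.0471]]
top gatebar 19 [0.1862 0.1892 0.1927]
red z [0.1671717  0.17011083]
((0.22860564291477203, 0.21647898852825165), 14.727578163146973) [[-0.1143, 0.048], [-0.1142, -0.1685], [0.1144, -0.1684], [0.1143, 0.0481]]
```

View pics/f.png

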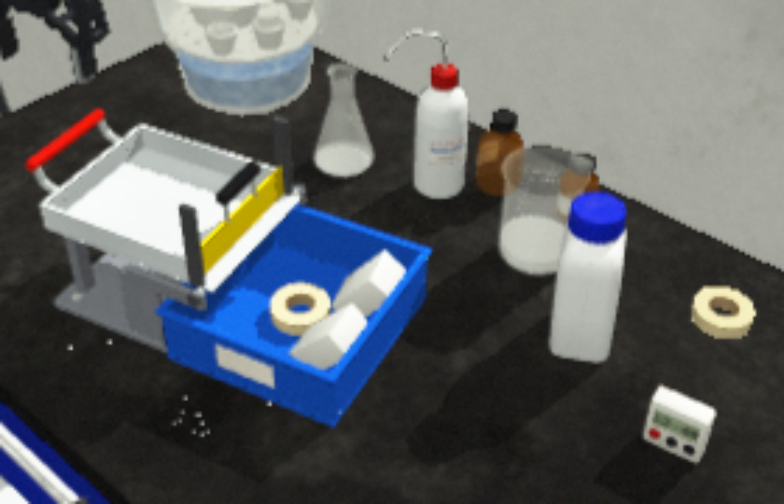

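The picture shows the tray flat and empty, the gate shut, and all three items in the bin, which sits flush under the lip. The bystanders are untouched.

```bash
python3 -c "
from workcell import bot
print(bot.job_done())"
```

```text
the job is handed in; nothing more can be done
None
```

The job is done and handed in at about 21 s: both cartons and the tape roll are in the bin, which sits square against the stand's foot. The tray is flat, the gate is shut, and the glassware, bottle and timer behind look undisturbed in the last picture.

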